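# Isolate the spent water filter and set the drip pan under it

## Task

One of the three water filters holds a spent, dark brown cartridge and is to be changed. First shut that filter's valve by turning its blue lever fully across the pipe, leaving the other two valves open; then set the orange drip pan flat on the table, centred under that filter's bowl. Do not knock the pan against the filters and leave the tub, bottle and carton where they are.

Things in the scene. Friction and masses are not known exactly. Their poses are not given: they have to be found in the camera images.
- rack: Fixed rack of three filters side by side, 150 mm apart along its y. Origin on the table under the middle filter; +x away from the robot, z up. Each filter is a clear upright bowl, radius 40 mm (45 mm over its black hoops), z 85 (drain plug 79) to 222 mm; the space under and in front of the bowls is open. Two posts at x 170-200, y +-225 mm, 475 mm high, on foot plates x 155-235 mm, 40 mm wide.
- main_pipe (a point): Middle of the thick grey pipe (radius 17 mm, 600 mm long, along the rack's y at x 115, z 440 mm) that runs straight above the valves: the tool must lean back towards the robot, about 30 degrees, to work the levers under it. A thinner white pipe (radius 13 mm, fittings 18) lies at x 170, z 285 mm; from it a branch (radius 11 mm, valve 19 mm) falls at 30 degrees from level to each bowl.
- cart_brown: The spent filter cartridge, dark brown, 57 mm in diameter and 126 mm high, its top just above the bowl and the rest seen through the clear bowl it is fixed in; origin at the centre of its underside. It may be in any of the three bowls.
- cart_white1: A clean cartridge, off-white, same size and origin, in another bowl.
- cart_white2: A clean cartridge, off-white, same size and origin, in the remaining bowl.
- pan: Loose orange round drip pan, about 0.22 kg: 150 mm across the rim, 124 mm across the foot, 40 mm high, with one straight level handle along its own -x, 22 mm wide, 18 mm high, 70 to 180 mm from the pan's centre, its middle 49 mm above the table. Origin at the centre of the underside, z up. It starts on the table at the left or right of the rack.
- pan_grip (a point): Point in the middle of the pan's handle, 140 mm from the pan's centre, 49 mm above its underside.
- tub: White lidded tub, 144 mm across, 135 mm high; a bystander, on the side where the pan is not. Origin under its centre.
- bottle: Blue bottle, 68 mm across, 190 mm high, a bystander at the right rear. Origin under its centre.
- carton: Cardboard box 80 x 80 x 120 mm (high), a bystander at the left rear. Origin under its centre.
- valve_left (a joint): Blue valve lever of the robot's left (rack +y) filter, rad. 0: open, in line with its branch pipe, pointing down the slope to the robot. Stop at 1.571: shut, across the pipe, pointing to the robot's right (rack -y). Its axis is square to the sloping pipe (30 degrees off vertical, upper end leaning to the robot). Stiff (0.25 N m), stays where left; starts at 0 to 0.25.
- hub_left (a point): Point on the turning axis of the robot's left (rack +y) valve's lever, at half the lever's height, 42 mm above the pipe's centre line. Its axes are the rack's.
- lever_left (a point): Middle of the grip of the robot's left (rack +y) valve's lever, 68 mm from the hub; it turns with the lever: its -x points out along the lever, its z is the turning axis (upwards). The grip is 14 mm wide (y), 22 mm high (z) and runs from 40 to 95 mm from the hub.
- bowl_left (a point): Centre of the underside of the robot's left (rack +y) filter's bowl, 85 mm above the table.
- valve_mid (a joint): Blue valve lever of the middle filter, rad. 0: open, in line with its branch pipe, pointing down the slope to the robot. Stop at 1.571: shut, across the pipe, pointing to the robot's right (rack -y). Its axis is square to the sloping pipe (30 degrees off vertical, upper end leaning to the robot). Stiff (0.25 N m), stays where left; starts at 0 to 0.25.
- hub_mid (a point): Point on the turning axis of the middle valve's lever, at half the lever's height, 42 mm above the pipe's centre line. Its axes are the rack's.
- lever_mid (a point): Middle of the grip of the middle valve's lever, 68 mm from the hub; it turns with the lever: its -x points out along the lever, its z is the turning axis (upwards). The grip is 14 mm wide (y), 22 mm high (z) and runs from 40 to 95 mm from the hub.
- bowl_mid (a point): Centre of the underside of the middle filter's bowl, 85 mm above the table.
- valve_right (a joint): Blue valve lever of the robot's right (rack -y) filter, rad. 0: open, in line with its branch pipe, pointing down the slope to the robot. Stop at 1.571: shut, across the pipe, pointing to the robot's right (rack -y). Its axis is square to the sloping pipe (30 degrees off vertical, upper end leaning to the robot). Stiff (0.25 N m), stays where left; starts at 0 to 0.25.
- hub_right (a point): Point on the turning axis of the robot's right (rack -y) valve's lever, at half the lever's height, 42 mm above the pipe's centre line. Its axes are the rack's.
- lever_right (a point): Middle of the grip of the robot's right (rack -y) valve's lever, 68 mm from the hub; it turns with the lever: its -x points out along the lever, its z is the turning axis (upwards). The grip is 14 mm wide (y), 22 mm high (z) and runs from 40 to 95 mm from the hub.
- bowl_right (a point): Centre of the underside of the robot's right (rack -y) filter's bowl, 85 mm above the table.

How it is judged:
On the way, in this order (a step that is already met when the one before it is completed fails the run):
1. the valve of the filter with the brown cartridge is shut (((horizontal distance between cart_brown and bowl_left below 0.05 m and value of joint valve_left above 1.4 rad) or (horizontal distance between cart_brown and bowl_mid below 0.05 m and value of joint valve_mid above 1.4 rad) or (horizontal distance between cart_brown and bowl_right below 0.05 m and value of joint valve_right above 1.4 rad))), for 0.2 s.
2. the pan stands flat on the table under that filter's bowl (((horizontal distance between cart_brown and bowl_left below 0.05 m and horizontal distance between pan and bowl_left below 0.03 m) or (horizontal distance between cart_brown and bowl_mid below 0.05 m and horizontal distance between pan and bowl_mid below 0.03 m) or (horizontal distance between cart_brown and bowl_right below 0.05 m and horizontal distance between pan and bowl_right below 0.03 m)) and angle between pan's own z axis and vertical below 0.08 rad and height (world z) of pan between -0.004 and 0.006 m and linear speed of pan below 0.02 m/s), for 0.2 s.
At the end, for the whole second after the job is handed in: The valve of the filter with the brown cartridge is at 1.40 rad or more, the other two below 0.45 rad; the pan stands flat and at rest on the table with its centre within 30 mm horizontally of the axis of that filter's bowl, so the whole bowl is above it (all of step 2 and ((horizontal distance between cart_brown and bowl_left below 0.05 m and value of joint valve_left above 1.4 rad) or (horizontal distance between cart_brown and bowl_mid below 0.05 m and value of joint valve_mid above 1.4 rad) or (horizontal distance between cart_brown and bowl_right below 0.05 m and value of joint valve_right above 1.4 rad)) and (horizontal distance between cart_brown and bowl_left below 0.05 m or value of joint valve_left below 0.45 rad) and (horizontal distance between cart_brown and bowl_mid below 0.05 m or value of joint valve_mid below 0.45 rad) and (horizontal distance between cart_brown and bowl_right below 0.05 m or value of joint valve_right below 0.45 rad)); the robot touches nothing.
It fails at once if a valve other than that of the brown filter is turned past 0.45 rad (not ((horizontal distance between cart_brown and bowl_left below 0.05 m or value of joint valve_left below 0.45 rad) and (horizontal distance between cart_brown and bowl_mid below 0.05 m or value of joint valve_mid below 0.45 rad) and (horizontal distance between cart_brown and bowl_right below 0.05 m or value of joint valve_right below 0.45 rad))).
It fails at once if the pan is knocked against the rack or filters (over 15 N) (contact force between pan and rack above 15 N).
It fails at once if the tub, bottle or carton is moved by more than 30 mm or tipped (distance of any of tub, bottle, carton from where it was at the start of the episode above 0.03 m or angle between any of tub, bottle, carton's own z axis and vertical above 0.3 rad).
It also fails if it takes over 64 s, if anything falls off the work surface, if the arm or the gripper's body presses on something with over 40 N, if the wrist force passes 120 N, or if a joint passes its speed limit or range.

## Robot

A 7-joint arm with a two-finger parallel gripper is mounted at the origin on the work surface. World frame = base frame: x ahead of the robot, y to its left, z up, the work surface at z = 0. Lengths are in m, angles in rad, forces in N, time in s.
With the tool pointing down it reaches from about 0.425 to 0.875 m from the base axis. Payload 4.7 kg.
Tool frame: the origin (TCP) lies midway between the tips of the shut fingers; the grasp point (between the pads) lies 19 mm behind it; z points along the fingers, x is the direction in which the jaws open and shut, and the axes are right-handed (so a half turn about z gives the same grasp; the last joint's range is limited). The gripper opens to 87 mm and grips with 3 to 60 N. Pads are 19 mm wide; open, the fingers measure 117 mm over their backs; the gripper's body (75 mm by 190 mm) begins 51 mm behind the grasp point.
Start: joints at [-1.144, 0.321, -0.07, 1.45, 0.023, 1.371, -0.057], TCP at [0.261, 0.595, 0.223] pointing down, gripper open.
Joint ranges: [-2.86, 2.86], [-0.3, 2.09], [-1.38, 1.24], [0.06, 2.45], [-1.56, 4.7], [0.09, 2.05], [-2.69, 2.69]. Speed limits (rad/s): [2.57, 2.57, 3.14, 3.14, 3.14, 3.14, 3.14].

## Interface

Orientations are given as a rotation vector (axis times angle).
In Python, from bench import get_state, eyes, ticket gives the robot as it stands.
- The arm moves only by the tool carry_out, never from a script. Its argument "motion" is a list of rows, each a list of 2 entries, a list of its own where there are three numbers: the shift along the world's x, y, z in m, then the turn about the world's z in rad. A call has 1 to 20 rows; each row is the pose to reach, as a shift and turn from the pose commanded when the call began; what a row does not reach only later rows make up. A row lasts 1/10 s, in which the tool goes at most 50 mm and 8.59 degrees, less where a joint would pass 70% of its speed; a pose out of reach is approached as far as the arm can. A call with a gripper value outside its range is refused whole. "grip" is the gripper command: -1 is fully open, 1 is shut, values between are in proportion, set as the call begins (left out, the last holds). The fingers move at their own pace and stop on an object; "squeeze" is the grip in N (left out, the last holds). Time passes only in rows, so rows that repeat a pose let the fingers close. It gives the time, the measured TCP pose, the force and the opening at its end, in the units of the state.
- get_state(): the state, without advancing time (a new reading comes with each control period).
- eyes.get_image(name): name is "side" or "top"; returns a dict with "pixels" (384x512x3 uint8, blue, green, red), "mtx" (3x3 intrinsics, pixels), "dist_coeffs" ([k1, k2, p1, p2, k3] as OpenCV has them; the pictures are not rectified), "extrinsics" (4x4, takes a point from camera to world coordinates). Camera axes: x right, y down, z forward; pixel columns grow to the right and rows downward; lengths in m; the calibration is good to about 2 mm. A picture is of the moment at which its call begins. There is no depth.
- ticket.close_job(): hands the job in, once; it reports no verdict.
The state is a dict: "time": time; "joint_positions": joint angles; "qd": joint speeds; "joint_torque": joint torques, N m; "position": TCP position; "tool_rot": TCP orientation; "ft_force": force on the tool from outside, world axes, zero at the start; "torque": the same for the moment, N m; "grip_width": opening from 0.0 (shut) to 1.0 (fully open).
Only numpy, scipy, OpenCV 4.12 (cv2) and the standard library are available. Lean on these libraries where they do the work, as an engineer would, in place of code of your own. Each camera call takes 0.05 s, during which the arm holds its last target. There are 200 camera calls.

## Working session

There is one attempt and no reset: what is moved stays moved. The work goes in short steps, Python scripts to look and compute and a tool call to move; the robot and the scene stay as the last step left them, time stands still between calls to the robot, and variables do not carry over. Pictures are saved under pics/ and viewed, about 8 in all and at most 12, crops included, and the job is handed in when it is done.

Besides the shell and the picture viewer there is one more tool, called after "Call:" by a JSON object that holds its "name" and its "arguments". carry_out: Moves the arm, as the interface text tells. Its arguments: {"type":"object","properties":{"motion":{"type":"array","items":{"type":"array"}},"grip":{"type":"number"},"squeeze":{"type":"number"}},"required":["motion"]}

```bash
mkdir -p pics; ls; python3 - <<'E'
from bench import get_state, eyes
import cv2,numpy as np
s=get_state();print({k:np.round(v,3) for k,v in s.items()})
for n in("side","top"):
    i=eyes.get_image(n);cv2.imwrite(f"pics/{n}0.png",np.array(i["pixels"]));print(n,np.round(i["mtx"],1).tolist(),i["dist_coeffs"],np.round(i["extrinsics"],4).tolist())
a=cv2.imread("pics/side0.png");b=cv2.imread("pics/top0.png")
E
```

```text
pics
{'time': np.float64(0.0), 'joint_positions': array([-1.144,  0.322, -0.07 ,  1.452,  0.023,  1.371, -0.057]), 'qd': array([-0.001,  0.001,  0.   , -0.003,  0.001, -0.   ,  0.   ]), 'joint_torque': array([ 0.0000e+00, -4.9129e+01, -4.0400e-01, -3.1253e+01, -6.4000e-02,
        4.3000e-02,  0.0000e+00]), 'position': array([0.261, 0.595, 0.221]), 'tool_rot': array([ 2.629e+00,  1.718e+00, -2.000e-03]), 'ft_force': array([ 0.425, -0.355, -0.028]), 'torque': array([ 0.045, -0.022, -0.028]), 'grip_width': np.float64(1.0)}
side [[373.4, 0.0, 254.7], [0.0, 373.4, 185.9], [0.0, 0.0, 1.0]] [-0.05719857  0.          0.          0.          0.        ] [[-0.8778, -0.3397, 0.3376, 0.1749], [-0.4789, 0.6324, -0.6089, 0.6997], [-0.0066, -0.6962, -0.7178, 1.1238], [0.0, 0.0, 0.0, 1.0]]
top [[480.7, 0.0, 255.7], [0.0, 480.7, 188.5], [0.0, 0.0, 1.0]] [0.02345536 0.         0.         0.         0.        ] [[0.0062, -0.9979, 0.0646, 0.477], [-0.9999, -0.0055, 0.011, -0.0046], [-0.0106, -0.0647, -0.9978, 1.7636], [0.0, 0.0, 0.0, 1.0]]
```

View pics/side0.png

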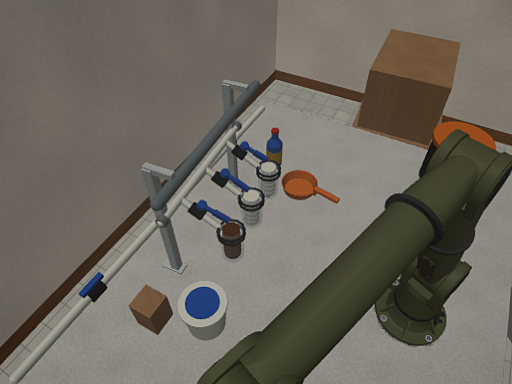

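View pics/top0.png

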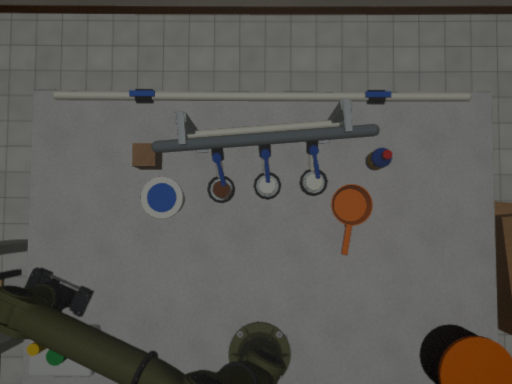

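Left filter (+y) holds the brown cartridge (top view, 222,189). The pan is at the right (352,205) with its handle toward (346,252), and the tub is at (162,197). I'll zoom in to measure.

```bash
python3 - <<'E'
import cv2
b=cv2.imread("pics/top0.png")[80:215,140:390]
cv2.imwrite("pics/top0z.png",cv2.resize(b,None,fx=3.2,fy=3.2,interpolation=cv2.INTER_CUBIC))
a=cv2.imread("pics/side0.png")[70:270,130:350]
cv2.imwrite("pics/side0z.png",cv2.resize(a,None,fx=3,fy=3,interpolation=cv2.INTER_CUBIC))
E
```

```text
(no output)
```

View pics/top0z.png

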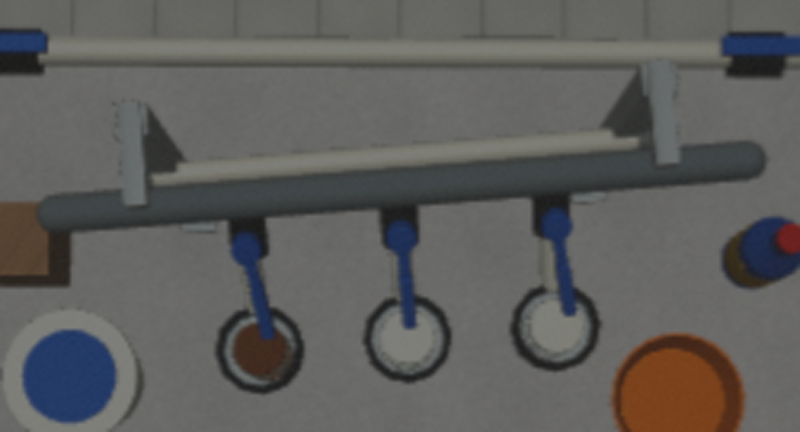

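View pics/side0z.png

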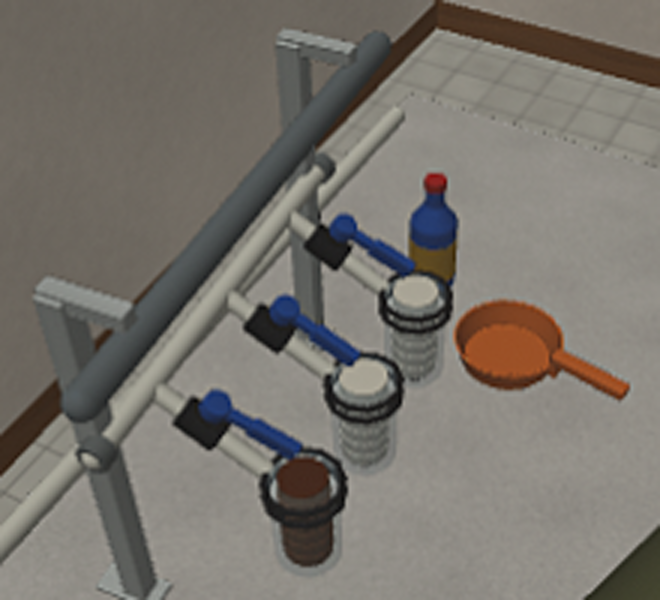

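Brown is in the left bowl in both views. Hubs in the top crop are at about (246,248), (401,236) and (556,224). Next I fit the rack, levers and pan.

```bash
cat > h.py <<'E'
import numpy as np,cv2
from scipy.optimize import least_squares
from scipy.spatial.transform import Rotation as R
from bench import get_state, eyes
C={}
def cam(n):
    if n not in C: C[n]=eyes.get_image(n)
    return C[n]
def proj(n,P):
    c=cam(n);E=np.linalg.inv(np.array(c["extrinsics"]));r,_=cv2.Rodrigues(E[:3,:3])
    return cv2.projectPoints(np.array(P,float).reshape(-1,1,3),r,E[:3,3],np.array(c["mtx"]),np.array(c["dist_coeffs"]))[0].reshape(-1,2)
def ray(n,px):
    c=cam(n);u=cv2.undistortPoints(np.array(px,float).reshape(-1,1,2),np.array(c["mtx"]),np.array(c["dist_coeffs"])).reshape(-1,2)
    E=np.array(c["extrinsics"]);return E[:3,3],np.c_[u,np.ones(len(u))]@E[:3,:3].T
def onz(n,px,z):
    o,d=ray(n,px);return o+d*((z-o[2])/d[:,2])[:,None]
E
python3 - <<'E'
from h import *
T=lambda a:(np.array(a,float)+.5)/3.2-.5+[140,80]
S=lambda a:(np.array(a,float)+.5)/3-.5+[130,70]
bt=T([[246,248],[401,236],[556,224]]);bs=S([[215,405],[286,308],[343,228]])
pe=T([[42,213],[762,160]])
ct=T([[260,349],[409,338],[556,328]]);cs=S([[303,476],[366,378],[416,292]])
lt=T([[268,337],[411,326],[571,314]]);ls=S([[298,450],[354,359],[411,266]])
ys=np.array([.15,0,-.15])
c3,s3=np.cos(np.pi/6),.5
def model(p):
    x,y,w,s,zt,zo=p[:6];q=p[6:9]
    M=R.from_euler('z',w).as_matrix();W=lambda P:np.array(P)@M.T+[x,y,0]
    hub=np.array([[s-.5*.042,v,.285-.17*np.tan(np.pi/6)+s*np.tan(np.pi/6)+.042*c3+zo] for v in ys])
    d=np.array([R.from_rotvec(a*np.array([-s3,0,c3])).apply([-c3,0,-s3]) for a in q])
    return W(hub),W(hub+.095*d),W([[0,v,zt] for v in ys]),W([[.115,.3+.012,.44],[.115,-.312,.44]])
def f(p):
    h,l,c,e=model(p)
    return np.r_[proj('top',h)-bt,proj('side',h)-bs,proj('top',l)-lt,proj('side',l)-ls,proj('top',c)-ct,proj('side',c)-cs,(proj('top',e)-pe)].ravel()
r=least_squares(f,[.5,0,.07,.1,.225,0,.1,.1,.1],loss='soft_l1');print(np.round(r.x,4));print(np.round(r.fun.reshape(-1,2),1).tolist())
h,l,c,e=model(r.x);print('hub',h.round(4).tolist(),'cart',c.round(4).tolist())
# pan
im=np.array(cam('top')["pixels"]);hsv=cv2.cvtColor(im,cv2.COLOR_BGR2HSV)
m=cv2.inRange(hsv,(3,150,60),(18,255,255));m[300:]=0
n,L,st,_=cv2.connectedComponentsWithStats(m);k=1+np.argmax(st[1:,4]);m=(L==k).astype(np.uint8);print(st[k])
cn=max(cv2.findContours(m,0,1)[0],key=len).reshape(-1,2).astype(float)
def ang(p): return np.array([np.cos(p),np.sin(p)])
th=np.linspace(0,2*np.pi,200)
def sil(p):
    x,y,a=p;u=ang(a);v=np.array([-u[1],u[0]]);H=[]
    for rr,z in((.075,.04),(.062,0)): H+= [[x+rr*np.cos(t),y+rr*np.sin(t),z] for t in th]
    A=np.array(H)
    B=np.array([[*(np.array([x,y])+s*u+b*v),z] for s in(.07,.18) for b in(-.011,.011) for z in(.04,.058)])
    k=np.zeros((384*4,512*4),np.uint8)
    for Q in(A,B): cv2.fillConvexPoly(k,cv2.convexHull(((proj('top',Q)+.5)*4*16).astype(np.int32)),255,shift=4)
    return cv2.resize(k,(512,384),interpolation=cv2.INTER_AREA)/255.
from scipy.optimize import minimize
p0=onz('top',[[352,205],[346,250]],.04);a0=np.arctan2(*(p0[1]-p0[0])[1::-1])
mm=cv2.GaussianBlur(m.astype(float),(0,0),2)
g=lambda p:np.sum((cv2.GaussianBlur(sil(p),(0,0),2)-mm)**2)
o=minimize(g,[*p0[0,:2],a0],method='Nelder-Mead',options=dict(initial_simplex=np.array([[*p0[0,:2],a0]]*4)+np.r_[np.zeros((1,3)),np.diag([.01,.01,.1])]))
print('pan',o.x.round(4),o.fun,'grip',o.x[:2]+.14*ang(o.x[2]))
print('tub',onz('top',[[162,197]],.135))
E
```

```text
[ 5.884e-01 -2.360e-02  7.970e-02  1.144e-01  2.198e-01 -2.000e-04
  1.298e-01  3.190e-02  1.423e-01]
[[0.0, -0.2], [0.0, -0.0], [0.1, 0.1], [0.5, -0.3], [-0.1, 0.1], [0.6, -0.5], [0.1, -0.9], [-0.3, -0.5], [0.1, -0.8], [0.0, 0.3], [1.0, -0.0], [0.7, 0.7], [-0.4, -0.2], [-0.5, -0.2], [0.1, -0.6], [0.4, 0.4], [-0.2, -0.2], [0.6, -0.0], [0.1, 0.3], [-0.5, 0.0]]
hub [[0.6695, 0.1333, 0.2891], [0.6814, -0.0162, 0.2891], [0.6934, -0.1657, 0.2891]] cart [[0.5764, 0.1259, 0.2198], [0.5884, -0.0236, 0.2198], [0.6003, -0.1732, 0.2198]]
[ 332  185   40   70 1433]
pan [ 0.5339 -0.3273  2.9758] 28.44958992419649 grip [ 0.39577055 -0.30419223]
tub [[0.55186972 0.33147076 0.135     ]]
```

Left bowl centre is (0.576, 0.126). The left hub is (0.670, 0.133, 0.289) with q≈0.13, and the pan grip point is (0.396, -0.304). The moves give only yaw, but the lever needs a leaned tool. A reach past the wrist's range may lean it outward, so I'll first swing to a clear spot in front.

Call:
{"name": "carry_out", "arguments": {"motion": [[[0.03,-0.03,0.1],0.1],[[0.19,-0.5,0.3],0.49],[[0.19,-0.5,0.3],0.49],[[0.19,-0.5,0.3],0.49],[[0.19,-0.5,0.3],0.49],[[0.19,-0.5,0.3],0.49],[[0.19,-0.5,0.3],0.49],[[0.19,-0.5,0.3],0.49],[[0.19,-0.5,0.3],0.49],[[0.19,-0.5,0.3],0.49],[[0.19,-0.5,0.3],0.49],[[0.19,-0.5,0.3],0.49],[[0.19,-0.5,0.3],0.49],[[0.19,-0.5,0.3],0.49],[[0.19,-0.5,0.3],0.49]], "grip": 1}}

```text
time: 1.7
position: [0.4508, 0.0956, 0.5225]
tool_rot: [-2.134, -2.304, -0.001]
ft_force: [0.4, 0.5, -0.1]
grip_width: 0.005
```

Call:
{"name": "carry_out", "arguments": {"motion": [[[0,0,0.05],0],[[0,0,0.1],0],[[0,0,0.15],0],[[0,0,0.2],0],[[0,0,0.2],0],[[0,0,0.2],0]]}}

```text
time: 2.3
position: [0.4529, 0.0978, 0.6148]
tool_rot: [2.108, 2.284, 0.083]
ft_force: [0.4, -1.3, 0.1]
grip_width: 0.006
```

```bash
cat > st.py <<'E'
from h import *
s=get_state();M=R.from_rotvec(s["tool_rot"]).as_matrix()
print(round(float(s["time"]),2),np.round(s["position"],4),"q",np.round(s["joint_positions"],3),"zaxis",M[:,2].round(3),"xaxis",M[:,0].round(3),np.round(s["ft_force"],1),s["grip_width"])
E
python3 st.py
```

```text
2.3 [0.4529 0.0978 0.6148] q [-0.306 -0.     0.037  1.027 -0.     2.052  1.381] zaxis [ 0.06   0.017 -0.998] xaxis [-0.081  0.997  0.012] [ 0.4 -1.3  0.1] 0.006068098346466377
```

It leans a little at the limit (0.06 rad). Next I check whether the lean stays when I come back down.

Call:
{"name": "carry_out", "arguments": {"motion": [[[0,0,-0.05],0],[[0,0,-0.1],0],[[0,0,-0.1],0],[[0,0,-0.1],0]]}}

```text
time: 2.7
position: [0.4528, 0.0969, 0.5158]
tool_rot: [2.109, 2.282, 0.082]
ft_force: [0.5, -0.3, 1.4]
grip_width: 0.005
```

```bash
python3 st.py
```

```text
2.7 [0.4528 0.0969 0.5158] q [-0.304 -0.098  0.032  1.334  0.003  1.844  1.378] zaxis [ 0.06   0.017 -0.998] xaxis [-0.079  0.997  0.012] [ 0.5 -0.3  1.4] 0.004758747149091033
```

The lean persists, so it can be built up. I'll push further against the limit, up and outward, well above the rack.

Call:
{"name": "carry_out", "arguments": {"motion": [[[0,0,0.05],0],[[0.02,0,0.1],0],[[0.1,0,0.4],0],[[0.15,0,0.5],0],[[0.2,0,0.6],0],[[0.2,0,0.6],0],[[0.2,0,0.6],0],[[0.2,0,0.6],0],[[0.2,0,0.6],0],[[0.2,0,0.6],0]]}}

```text
time: 3.7
position: [0.5411, 0.0925, 0.6427]
tool_rot: [2.078, 2.246, 0.17]
ft_force: [-0.6, 0.7, -0.2]
grip_width: 0.006
```

```bash
python3 st.py
```

```text
3.7 [0.5411 0.0925 0.6427] q [-0.453  0.173  0.324  0.788 -0.074  2.054  1.473] zaxis [ 0.131  0.029 -0.991] xaxis [-0.079  0.997  0.018] [-0.6  0.7 -0.2] 0.005805524566657825
```

Call:
{"name": "carry_out", "arguments": {"motion": [[[-0.02,0,0.3],0],[[-0.02,0,0.3],0],[[-0.02,0,0.3],0],[[-0.02,0,0.3],0]]}}

```text
time: 4.1
position: [0.5158, 0.0902, 0.6759]
tool_rot: [2.05, 2.215, 0.243]
ft_force: [0.7, -0.1, -0.7]
grip_width: 0.007
```

Call:
{"name": "carry_out", "arguments": {"motion": [[[-0.02,0,0.3],0],[[-0.02,0,0.3],0],[[-0.02,0,0.3],0],[[-0.02,0,0.3],0]]}}

```text
time: 4.5
position: [0.4979, 0.0894, 0.7076]
tool_rot: [2.02, 2.182, 0.316]
ft_force: [-0.1, 0.3, 0.4]
grip_width: 0.005
```

Call:
{"name": "carry_out", "arguments": {"motion": [[[-0.02,0,0.3],0],[[-0.02,0,0.3],0],[[-0.02,0,0.3],0],[[-0.02,0,0.3],0]]}}

```text
time: 4.9
position: [0.4853, 0.0892, 0.7382]
tool_rot: [1.989, 2.148, 0.389]
ft_force: [-0.7, 0.4, -0.0]
grip_width: 0.006
```

```bash
python3 st.py
```

```text
4.9 [0.4853 0.0892 0.7382] q [-1.14   0.032  0.97   0.746 -0.04   2.054  1.45 ] zaxis [ 0.312  0.064 -0.948] xaxis [-0.083  0.996  0.04 ] [-0.7  0.4 -0. ] 0.0056492961711568914
```

Call:
{"name": "carry_out", "arguments": {"motion": [[[0.0,0,0.3],0],[[0.0,0,0.3],0],[[0.0,0,0.3],0],[[0,0,0.3],0]]}}

```text
time: 5.3
position: [0.4843, 0.0893, 0.766]
tool_rot: [1.959, 2.115, 0.453]
ft_force: [-0.5, 0.1, 0.4]
grip_width: 0.003
```

Call:
{"name": "carry_out", "arguments": {"motion": [[[0.0,0,0.3],0],[[0.0,0,0.3],0],[[0.0,0,0.3],0],[[0,0,0.3],0]]}}

```text
time: 5.7
position: [0.4821, 0.089, 0.7944]
tool_rot: [1.928, 2.08, 0.519]
ft_force: [-0.3, -0.8, -1.3]
grip_width: 0.01
```

Call:
{"name": "carry_out", "arguments": {"motion": [[[0.0,0,0.3],0],[[0.0,0,0.3],0],[[0.0,0,0.3],0],[[0,0,0.3],0]]}}

```text
time: 6.1
position: [0.4785, 0.0887, 0.8228]
tool_rot: [1.895, 2.044, 0.584]
ft_force: [0.5, 0.2, 0.1]
grip_width: 0.006
```

```bash
python3 st.py
```

```text
6.1 [0.4785 0.0887 0.8228] q [-1.018  0.046  0.879  0.553 -0.066  2.053  1.452] zaxis [ 0.475  0.095 -0.875] xaxis [-0.091  0.994  0.059] [0.5 0.2 0.1] 0.005596468603295991
```

The lean is now 29°. Next I compute poker waypoints along the lever's arc. The lever sweeps towards +x at the end, so I push from the robot side.

```bash
cat > wp.py <<'E'
from h import *
import sys
s=get_state();M=R.from_rotvec(s["tool_rot"]).as_matrix();d=M[:,2]
w=.0797;ex=np.array([np.cos(w),np.sin(w),0]);ey=np.array([-ex[1],ex[0],0]);ez=np.array([0,0,1.])
H=np.array([.6695,.1333,.2891]);g=-.866*ex-.5*ez
def P(q,rho=.07,dep=.006,gap=0):
    u=np.cos(q)*g-np.sin(q)*ey;t=np.sin(q)*g+np.cos(q)*ey
    return H+rho*u+t*(.007+.015*abs(t@M[:,0])+.0095*abs(t@M[:,1])+gap)+d*dep
if __name__=="__main__":
    p=s["position"];print(p.round(4))
    print("above",(P(0,gap=.02)-.15*d-p).round(3),"at",(P(0,gap=.02)-p).round(3),"abs",P(0,gap=.02).round(3))
    for q in np.arange(0,1.65,.15):print(round(q,2),(P(q)-P(0,gap=.02)).round(3))
E
python3 wp.py
```

```text
[0.4785 0.0887 0.8228]
above [ 0.059  0.068 -0.443] at [ 0.13   0.082 -0.574] abs [0.609 0.171 0.249]
0.0 [ 0.002 -0.02   0.   ]
0.15 [ 0.    -0.03  -0.001]
0.3 [-0.    -0.04  -0.002]
0.45 [ 0.001 -0.051 -0.002]
0.6 [ 0.003 -0.061 -0.001]
0.75 [ 0.008 -0.072  0.001]
0.9 [ 0.013 -0.081  0.004]
1.05 [ 0.021 -0.09   0.008]
1.2 [ 0.03  -0.098  0.013]
1.35 [ 0.039 -0.103  0.018]
1.5 [ 0.05  -0.107  0.024]
```

Call:
{"name": "carry_out", "arguments": {"motion": [[[0.0,0.03,-0.05],0],[[0.0,0.04,-0.1],0],[[0.03,0.068,-0.3],0],[[0.03,0.068,-0.3],0],[[0.03,0.068,-0.3],0],[[0.03,0.068,-0.3],0],[[0.059,0.068,-0.443],0],[[0.059,0.068,-0.443],0],[[0.059,0.068,-0.443],0],[[0.059,0.068,-0.443],0],[[0.059,0.068,-0.443],0],[[0.059,0.068,-0.443],0]]}}

```text
time: 7.3
position: [0.5354, 0.1556, 0.3731]
tool_rot: [1.899, 2.05, 0.571]
ft_force: [-0.9, 0.7, -0.0]
grip_width: 0.006
```

```bash
python3 st.py; python3 wp.py|head -2; python3 - <<'E'
from h import *
a=np.array(cam('side')["pixels"]);b=np.array(cam('top')["pixels"])
A=cv2.resize(a[100:300,120:390],None,fx=1.45,fy=1.45);B=cv2.resize(b[80:280,140:410],None,fx=1.45,fy=1.45)
cv2.imwrite("pics/c1.png",cv2.hconcat([A,B]))
E
```

```text
7.3 [0.5354 0.1556 0.3731] q [-0.307 -0.28  -0.066  1.854  0.076  1.08   1.252] zaxis [ 0.466  0.092 -0.88 ] xaxis [-0.09   0.994  0.056] [-0.9  0.7 -0. ] 0.006419409474572861
[0.5354 0.1556 0.3731]
above [0.003 0.002 0.008] at [ 0.073  0.015 -0.124] abs [0.609 0.171 0.249]
```

View pics/c1.png

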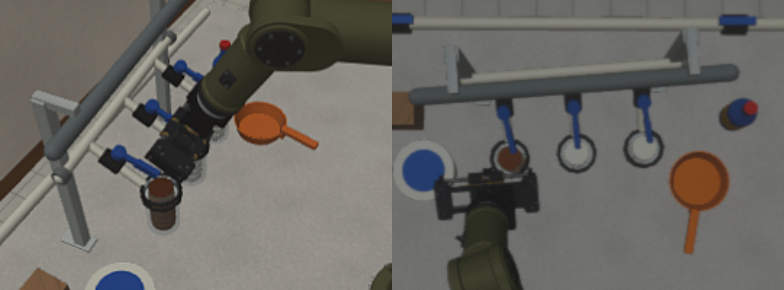

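The gripper, leaned back, is left of the brown filter's lever and clear of the tub and pipe. Going down beside the lever.

Call:
{"name": "carry_out", "arguments": {"motion": [[[0.02,0.005,-0.035],0],[[0.045,0.01,-0.08],0],[[0.073,0.015,-0.124],0],[[0.073,0.015,-0.124],0],[[0.073,0.015,-0.124],0],[[0.073,0.015,-0.124],0]]}}

```text
time: 8.0
position: [0.6117, 0.173, 0.2601]
tool_rot: [1.891, 2.042, 0.591]
ft_force: [-1.2, -0.3, -0.1]
grip_width: 0.005
```

```bash
python3 st.py; python3 wp.py
```

```text
8.0 [0.6117 0.173  0.2601] q [-0.301 -0.084 -0.059  1.919  0.102  0.803  1.234] zaxis [ 0.48   0.097 -0.872] xaxis [-0.092  0.994  0.06 ] [-1.2 -0.3 -0.1] 0.005081272004182344
[0.6117 0.173  0.2601]
above [-0.075 -0.017  0.12 ] at [-0.003 -0.002 -0.011] abs [0.609 0.171 0.249]
0.0 [ 0.002 -0.02   0.   ]
0.15 [ 0.    -0.03  -0.001]
0.3 [-0.    -0.04  -0.002]
0.45 [ 0.001 -0.05  -0.002]
0.6 [ 0.003 -0.061 -0.001]
0.75 [ 0.008 -0.072  0.001]
0.9 [ 0.013 -0.081  0.004]
1.05 [ 0.021 -0.09   0.008]
1.2 [ 0.03  -0.098  0.012]
1.35 [ 0.039 -0.103  0.018]
1.5 [ 0.05  -0.107  0.024]
```

Call:
{"name": "carry_out", "arguments": {"motion": [[[-0.003,-0.002,-0.009],0],[[-0.003,-0.012,-0.009],0],[[-0.002,-0.022,-0.009],0],[[-0.003,-0.032,-0.01],0],[[-0.003,-0.042,-0.011],0],[[-0.002,-0.053,-0.011],0],[[0.0,-0.063,-0.01],0],[[0.005,-0.074,-0.008],0],[[0.01,-0.083,-0.005],0],[[0.018,-0.092,-0.001],0],[[0.027,-0.1,0.003],0],[[0.036,-0.105,0.009],0],[[0.047,-0.109,0.015],0],[[0.047,-0.109,0.015],0],[[0.047,-0.109,0.015],0]]}}

```text
time: 9.5
position: [0.6586, 0.0614, 0.2716]
tool_rot: [1.894, 2.041, 0.584]
ft_force: [-0.2, 0.3, 0.0]
grip_width: 0.005
```

```bash
python3 st.py; python3 - <<'E'
from h import *
import h
from wp import P
print((P(1.5)-get_state()["position"]).round(4),(P(1.62)-P(1.5)).round(4))
a=np.array(cam('side')["pixels"]);b=np.array(cam('top')["pixels"])
A=cv2.resize(a[120:270,160:310],None,fx=2.6,fy=2.6,interpolation=2);B=cv2.resize(b[80:230,170:320],None,fx=2.6,fy=2.6,interpolation=2)
cv2.imwrite("pics/c2.png",cv2.hconcat([A,B]))
E
```

```text
9.5 [0.6586 0.0614 0.2716] q [-0.216 -0.037  0.103  1.849 -0.049  0.823  1.558] zaxis [ 0.477  0.094 -0.874] xaxis [-0.09   0.994  0.058] [-0.2  0.3  0. ] 0.004888998053910298
[0.0001 0.0025 0.0011] [ 0.0072 -0.0016  0.0041]
```

View pics/c2.png

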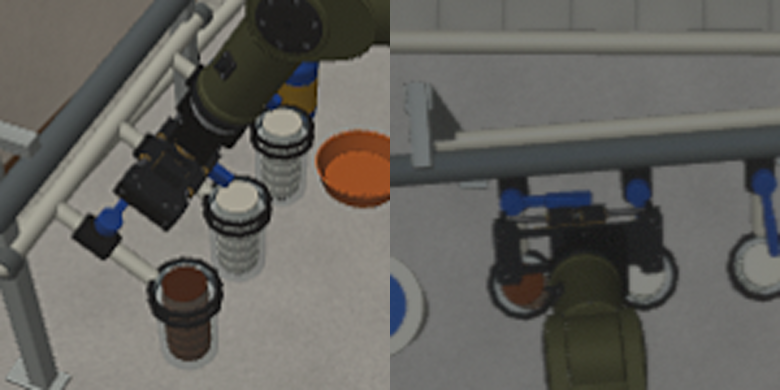

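The lever is almost fully across (hub (512,198) to tip (592,198) in the top view). I'll push to the stop.

Call:
{"name": "carry_out", "arguments": {"motion": [[[0.004,0,0.002],0],[[0.008,0,0.004],0],[[0.011,-0.001,0.006],0],[[0.011,-0.001,0.006],0],[[0.011,-0.001,0.006],0]]}}

```text
time: 10.1
position: [0.6627, 0.0625, 0.2725]
tool_rot: [1.901, 2.056, 0.571]
ft_force: [-20.3, -1.2, 2.6]
grip_width: 0.005
```

−20 N at the stop, so the valve is fully shut. Retreating back along the tool, then over towards the pan handle.

Call:
{"name": "carry_out", "arguments": {"motion": [[[-0.025,-0.002,0.0],0],[[-0.05,-0.007,0.03],0],[[-0.075,-0.012,0.07],0],[[-0.11,-0.02,0.1],0],[[-0.16,-0.03,0.1],0],[[-0.21,-0.05,0.1],-0.05],[[-0.3,-0.34,-0.03],-0.25],[[-0.3,-0.34,-0.03],-0.25],[[-0.3,-0.34,-0.03],-0.25],[[-0.3,-0.34,-0.03],-0.25],[[-0.3,-0.34,-0.03],-0.25],[[-0.3,-0.34,-0.03],-0.25],[[-0.3,-0.34,-0.03],-0.25],[[-0.3,-0.34,-0.03],-0.25],[[-0.3,-0.34,-0.03],-0.25],[[-0.3,-0.34,-0.03],-0.25]], "grip": -0.2}}

```text
time: 11.7
position: [0.4739, -0.203, 0.2438]
tool_rot: [2.108, 1.783, 0.516]
ft_force: [-0.3, -2.0, 0.5]
grip_width: 0.599
```

```bash
python3 st.py; python3 - <<'E'
from h import *
a=np.array(cam('side')["pixels"]);b=np.array(cam('top')["pixels"])
A=cv2.resize(a[100:300,130:380],None,fx=1.55,fy=1.55,interpolation=2);B=cv2.resize(b[100:300,170:420],None,fx=1.55,fy=1.55,interpolation=2)
cv2.imwrite("pics/c3.png",cv2.hconcat([A,B]))
E
```

```text
11.7 [ 0.4739 -0.203   0.2438] q [ 0.656 -0.301 -0.122  2.123 -0.338  0.899  2.091] zaxis [ 0.475 -0.018 -0.88 ] xaxis [0.15  0.987 0.061] [-0.3 -2.   0.5] 0.5994470370059939
```

View pics/c3.png

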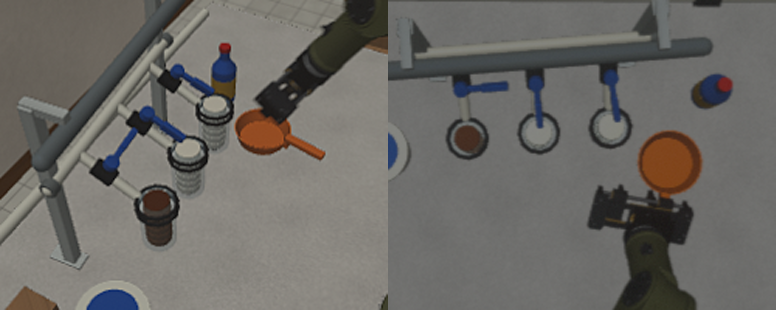

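The left lever is across the pipe and the middle and right levers are in line. The arm is at its q2 limit, so I push inward against it to take off the lean.

Call:
{"name": "carry_out", "arguments": {"motion": [[[-0.3,-0.1,0.0],0],[[-0.3,-0.1,0],0],[[-0.3,-0.1,0],0],[[-0.3,-0.1,0],0]]}}

```text
time: 12.2
position: [0.3503, -0.2899, 0.1959]
tool_rot: [2.136, 1.794, 0.545]
ft_force: [0.0, 0.6, 0.6]
grip_width: 0.599
```

Call:
{"name": "carry_out", "arguments": {"motion": [[[-0.3,-0.1,0.0],0],[[-0.3,-0.1,0],0],[[-0.3,-0.1,0],0],[[-0.3,-0.1,0],0]]}}

```text
time: 12.6
position: [0.2296, -0.3751, 0.1982]
tool_rot: [2.189, 1.788, 0.522]
ft_force: [0.5, -0.6, 1.0]
grip_width: 0.599
```

Call:
{"name": "carry_out", "arguments": {"motion": [[[-0.3,-0.1,0.0],0],[[-0.3,-0.1,0],0],[[-0.3,-0.1,0],0],[[-0.3,-0.1,0],0]]}}

```text
time: 13.0
position: [0.1519, -0.4479, 0.2208]
tool_rot: [2.271, 1.769, 0.474]
ft_force: [0.2, -0.2, 0.4]
grip_width: 0.601
```

```bash
python3 st.py
```

```text
13.0 [ 0.1519 -0.4479  0.2208] q [ 0.229 -0.301  1.107  1.979 -0.127  1.227  2.69 ] zaxis [ 0.385  0.021 -0.923] xaxis [0.222 0.968 0.115] [ 0.2 -0.2  0.4] 0.6005397861492562
```

Call:
{"name": "carry_out", "arguments": {"motion": [[[0.05,0.03,0.0],0],[[0.1,0.06,0],0.02],[[0.24,0.14,-0.09],0.06],[[0.24,0.14,-0.09],0.06],[[0.24,0.14,-0.09],0.06],[[0.24,0.14,-0.09],0.06],[[0.24,0.14,-0.09],0.06],[[0.24,0.14,-0.09],0.06],[[0.24,0.14,-0.09],0.06]]}}

```text
time: 13.9
position: [0.3929, -0.3074, 0.131]
tool_rot: [2.222, 1.842, 0.486]
ft_force: [0.5, -0.4, 0.3]
grip_width: 0.598
```

```bash
python3 st.py
```

```text
13.9 [ 0.3929 -0.3074  0.131 ] q [ 0.196 -0.141  0.618  2.176 -0.31   0.864  2.379] zaxis [ 0.383  0.045 -0.922] xaxis [0.162 0.98  0.115] [ 0.5 -0.4  0.3] 0.5979684740604277
```

Call:
{"name": "carry_out", "arguments": {"motion": [[[0.01,0.004,-0.04],0],[[0.01,0.004,-0.08],0],[[0.01,0.004,-0.1],0],[[0.01,0.004,-0.1],0],[[0.01,0.004,-0.1],0],[[0.01,0.004,-0.1],0]]}}

```text
time: 14.5
position: [0.4038, -0.3038, 0.0323]
tool_rot: [2.22, 1.841, 0.487]
ft_force: [0.8, 0.2, -0.6]
grip_width: 0.598
```

```bash
python3 st.py;  python3 - <<'E'
from h import *
a=np.array(cam('side')["pixels"]);b=np.array(cam('top')["pixels"])
A=cv2.resize(a[130:250,240:390],None,fx=2.6,fy=2.6,interpolation=2);B=cv2.resize(b[160:280,280:430],None,fx=2.6,fy=2.6,interpolation=2)
cv2.imwrite("pics/c4.png",cv2.hconcat([A,B]))
E
```

```text
14.5 [ 0.4038 -0.3038  0.0323] q [ 0.18   0.064  0.662  2.257 -0.594  0.682  2.66 ] zaxis [ 0.385  0.044 -0.922] xaxis [0.162 0.98  0.115] [ 0.8  0.2 -0.6] 0.5975802801567546
```

View pics/c4.png

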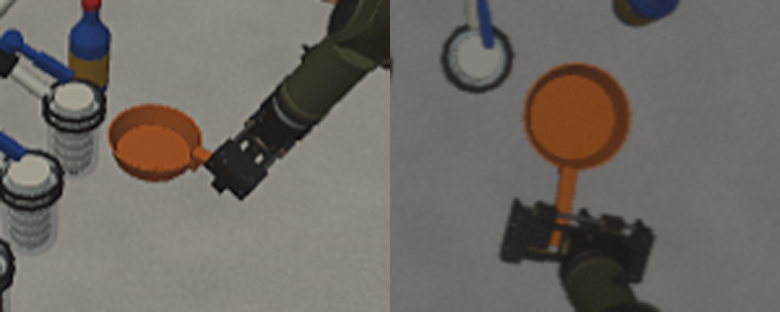

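The handle is between the fingers. Closing.

Call:
{"name": "carry_out", "arguments": {"motion": [[[0,0,0],0],[[0,0,0],0],[[0,0,0],0],[[0,0,0],0],[[0,0,0],0],[[0,0,0],0],[[0,0,0.004],0],[[0,0,0.004],0]], "grip": 1, "squeeze": 30}}

```text
time: 15.4
position: [0.4027, -0.3021, 0.0342]
tool_rot: [2.222, 1.845, 0.486]
ft_force: [-0.5, -0.2, -2.4]
grip_width: 0.256
```

Call:
{"name": "carry_out", "arguments": {"motion": [[[0.001,0.01,0.002],0],[[0.003,0.03,0.003],0],[[0.005,0.055,0.003],0],[[0.007,0.08,0.003],0],[[0.01,0.11,0.003],0],[[0.013,0.14,0.003],0],[[0.016,0.17,0.003],0],[[0.018,0.2,0.003],0],[[0.021,0.23,0.003],0],[[0.024,0.26,0.003],0],[[0.027,0.29,0.003],0],[[0.03,0.32,0.003],0],[[0.033,0.35,0.003],0],[[0.036,0.38,0.003],0],[[0.038,0.41,0.003],0],[[0.04,0.43,0.003],0],[[0.041,0.445,0.003],0],[[0.042,0.452,0.003],0],[[0.042,0.452,0.003],0],[[0.042,0.452,0.003],0]]}}

```text
time: 17.4
position: [0.445, 0.1501, 0.0373]
tool_rot: [2.221, 1.845, 0.487]
ft_force: [-0.4, 2.4, 0.8]
grip_width: 0.248
```

```bash
python3 st.py;  python3 - <<'E'
from h import *
a=np.array(cam('side')["pixels"]);b=np.array(cam('top')["pixels"])
cv2.imwrite("pics/t5.png",b);cv2.imwrite("pics/s5.png",a)
A=cv2.resize(a[160:280,200:350],None,fx=2.6,fy=2.6,interpolation=2);B=cv2.resize(b[140:260,170:320],None,fx=2.6,fy=2.6,interpolation=2)
cv2.imwrite("pics/c5.png",cv2.hconcat([A,B]))
E
```

```text
17.4 [0.445  0.1501 0.0373] q [ 0.896 -0.287 -1.262  2.374 -0.352  0.493  1.261] zaxis [ 0.383  0.047 -0.923] xaxis [0.16  0.98  0.116] [-0.4  2.4  0.8] 0.24778896052220975
```

View pics/c5.png

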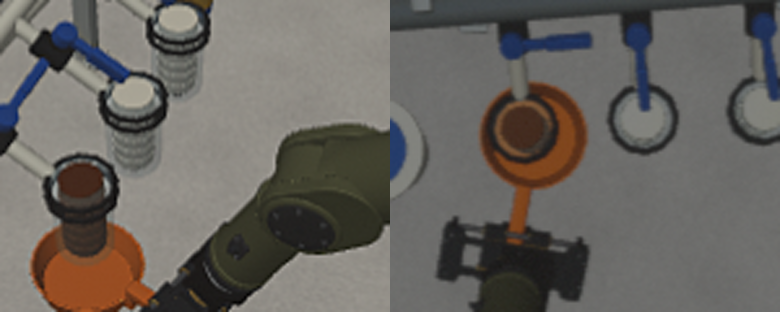

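The pan is under the brown filter. Lowering, releasing, then lifting a little.

Call:
{"name": "carry_out", "arguments": {"motion": [[[0,0,-0.003],0],[[0,0,-0.007],0],[[0,0,-0.007],0]]}}

```text
time: 17.8
position: [0.4446, 0.1496, 0.0296]
tool_rot: [2.223, 1.845, 0.486]
ft_force: [-0.4, 1.9, 2.2]
grip_width: 0.249
```

Call:
{"name": "carry_out", "arguments": {"motion": [[[0,0,0],0],[[0,0,0],0],[[0,0,0],0],[[0,0,0],0],[[0,0,0.01],0],[[0,0,0.02],0],[[0,0,0.03],0]], "grip": -0.8}}

```text
time: 18.5
position: [0.4448, 0.1496, 0.0604]
tool_rot: [2.223, 1.844, 0.486]
ft_force: [1.1, 0.2, -0.7]
grip_width: 0.805
```

```bash
python3 st.py
```

```text
18.5 [0.4448 0.1496 0.0604] q [ 0.716 -0.288 -1.084  2.357 -0.284  0.552  1.2  ] zaxis [ 0.382  0.046 -0.923] xaxis [0.162 0.98  0.116] [ 1.1  0.2 -0.7] 0.8047442221676147
```

Free of the handle. Lifting on, then back away.

Call:
{"name": "carry_out", "arguments": {"motion": [[[0,0,0.02],0],[[-0.005,0,0.04],0],[[-0.01,0,0.06],0],[[-0.02,0,0.08],0],[[-0.04,-0.02,0.1],0],[[-0.06,-0.06,0.12],0],[[-0.06,-0.1,0.12],0],[[-0.06,-0.15,0.12],0],[[-0.06,-0.2,0.12],0],[[-0.06,-0.25,0.12],0],[[-0.06,-0.25,0.12],0],[[-0.06,-0.25,0.12],0],[[-0.06,-0.25,0.12],0]]}}

```text
time: 19.8
position: [0.4377, 0.0288, 0.1012]
tool_rot: [2.241, 1.873, 0.453]
ft_force: [0.3, 0.4, 0.0]
grip_width: 0.899
```

```bash
python3 st.py;  python3 - <<'E'
from h import *
a=np.array(cam('side')["pixels"]);b=np.array(cam('top')["pixels"])
A=cv2.resize(a[90:330,120:350],None,fx=1.7,fy=1.7,interpolation=2);B=cv2.resize(b[90:330,130:360],None,fx=1.7,fy=1.7,interpolation=2)
cv2.imwrite("pics/c6.png",cv2.hconcat([A,B]))
# pan outline points (top) fitted to the rim circle
m=cv2.inRange(cv2.cvtColor(b,cv2.COLOR_BGR2HSV),(3,150,60),(18,255,255));m[300:]=0
m=cv2.morphologyEx(m,cv2.MORPH_CLOSE,np.ones((9,9)))
n,L,st,_=cv2.connectedComponentsWithStats(m);k=1+np.argmax(st[1:,4]);print(st[k])
cn=np.vstack(max(cv2.findContours((L==k).astype(np.uint8),0,1)[0],key=len))
w=onz('top',cn,.04)[:,:2]
f=lambda p:np.hypot(*(w-p[:2]).T)-.075
r=least_squares(f,[.576,.126],loss='cauchy',f_scale=.002);print('pan',r.x.round(4),'err',(r.x-[.5764,.1259]).round(4),np.sum(abs(f(r.x))<.004),len(w))
E
```

```text
19.8 [0.4377 0.0288 0.1012] q [ 0.22  -0.301 -0.292  2.372 -0.173  0.705  1.429] zaxis [ 0.348  0.053 -0.936] xaxis [0.157 0.981 0.114] [0.3 0.4 0. ] 0.8993674940584517
[205 172  40  70 791]
pan [0.5703 0.1228] err [-0.0061 -0.0031] 46 212
```

View pics/c6.png

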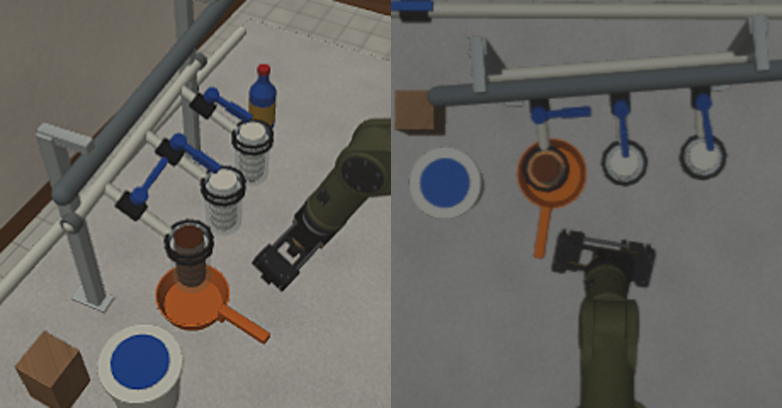

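The pan lies flat under the brown filter, about 7 mm off centre. The left lever is across, the other two are open, the bystanders are in place, and the robot is clear. Handing in.

```bash
python3 -c "
from bench import ticket
print(ticket.close_job())"
```

```text
the job is handed in; nothing more can be done
None
```

I shut the left filter's valve (the one with the brown cartridge), set the pan under its bowl, and handed the job in at about 20 s of the 64 s allowed. The hand-in gives no verdict.

- **Tool lean:** the moves allow only shifts and a turn about z. I got the roughly 29° lean by repeatedly pushing the arm against its reach limit, because the lean stays between calls.
- **Valve:** I pushed the lever until the wrist force read about 20 N at the stop. The last picture shows it fully across the pipe, with the middle and right levers still in line with their pipes.
- **Pan:** I gripped it by the handle and moved it along just at table height, then released it. It looks flat in the last picture.
- **Pan position:** the circle fit put its centre about 7 mm from the bowl axis, against 30 mm allowed. That fit was weak (46 of 212 outline points agreed). The pan's outline shift between the first and last pictures agreed in y, at about 1 mm.
- **Bystanders:** the tub, bottle and carton look unmoved, and the gripper is clear of everything. I judged these by eye and did not measure them.

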